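Put a candle away and slide the candle box shut

TASK

Put the yellow candle that stands on the books away in the dark wooden candle box: set it down gently, upright, in the open part of the box. Then slide the box's lid fully home (it has a brass bar to take hold of), so that it covers all three candles, still standing. The lid is stiff and the box is light and loose, so you will have to lean on the lid while sliding it to keep the box where it stands; leave the other ornaments undisturbed.

Things in the scene. Friction and masses are not known exactly. Their poses are not given: they have to be found in the camera images.
- box: Candle box of dark wood with a sliding lid, loose on the table, about 0.55 kg empty. 200 mm long (x), 156 wide (y), 90 high; walls 12 mm. Origin: centre of its underside. The lid runs along x in grooves under lips on the side walls (132 mm between the lips). While open it sticks out over the low end (-x, 74 mm high); it closes towards +x, against the 90 mm high end wall.
- box_in (a point): Centre of the compartment's floor: (0, 0, 8) mm in the box's frame, same axes. The compartment is 176 mm (x) by 132 mm (y) and 66 mm deep; the two cream candles stand in its -x half.
- lid (a joint): How far the lid is open (m): 0 = home against the high end wall; it starts 0.112 to 0.125 open, leaving that length of the compartment uncovered at its +x end. Pale wood, 188 by 142 by 6 mm, top 81 mm above the table. It takes 9 N to slide: more than the loaded box's grip on the table (4 to 7.5 N), so a plain push moves the box; pressing it down by 12 to 20 N as well holds the box.
- lid_grip (a point): Middle of the lid's brass bar, 91 mm above the table, at (44 mm minus the lid's opening, 0, 91 mm) in the box's frame, same axes. The bar is 18 mm thick (along x, the way the lid slides), 70 mm long (y) and 20 mm high, from 81 to 101 mm above the table. It is always over the box's footprint, so pressing on it does not tip the box.
- candle: Yellow pillar candle, a cylinder 48 mm in diameter and 62 mm high, about 0.1 kg, standing on a fixed stack of two books 36 mm high. Origin: centre of its foot; z up.
- cream_a: Cream pillar candle of the same size, standing in the box (in its -x, +y corner, mostly under the lid). Origin: centre of its foot; z up.
- cream_b: Cream pillar candle of the same size, standing in the box (in its -x, -y corner, mostly under the lid). Origin: centre of its foot; z up.
- stone_tall: Bystander: grey stone candle holder, 72 mm across, 125 mm high. Origin: centre of its foot.
- stone_short: Bystander: grey stone candle holder, 72 mm across, 95 mm high. Origin: centre of its foot.
- candlestick: Bystander: turned wooden candlestick with a cream pillar candle, 80 mm across, 173 mm high. Origin: centre of its foot.
- diffuser: Bystander: square amber glass diffuser bottle with reeds, 56 mm wide, 170 mm high with the reeds. Origin: centre of its foot.
- brass_chain: Bystander: ornament of three brass chain links, about 155 mm long, 52 mm high. Origin: underside, middle of its first link; x along it.
- remote: Bystander: white remote control lying flat, 150 by 46 by 18 mm. Origin: centre of its underside.
There are look-alikes about, which are no part of the job. What is meant by the candle is not pink or red, and is the smaller of those in its own colour.

How it is judged (in metres and radians):
On the way:
1. the yellow candle stands upright on the floor of the box, let go (x of candle in the frame of box between -0.07 and 0.07 m and y of candle in the frame of box between -0.046 and 0.046 m and z of candle in the frame of box between 0.003 and 0.014 m and angle between candle's own z axis and vertical below 0.12 rad and contact force between the fingers and candle below 0.1 N and linear speed of candle below 0.05 m/s), for 0.2 s.
At the end, for the whole second after the job is handed in: The lid is home to within 4 mm, and all three candles stand upright on the floor of the box under it; the box is at rest, within 15 mm of where it stood (x of candle in the frame of box between -0.07 and 0.07 m and y of candle in the frame of box between -0.046 and 0.046 m and z of candle in the frame of box between 0.003 and 0.014 m and angle between each of candle, cream_a, cream_b's own z axis and vertical below 0.12 rad and x of cream_a in the frame of box between -0.07 and 0.07 m and y of cream_a in the frame of box between -0.046 and 0.046 m and z of cream_a in the frame of box between 0.003 and 0.014 m and x of cream_b in the frame of box between -0.07 and 0.07 m and y of cream_b in the frame of box between -0.046 and 0.046 m and z of cream_b in the frame of box between 0.003 and 0.014 m and value of joint lid below 0.004 m and linear speed of box below 0.01 m/s and distance of box from where it was at the start of the episode below 0.015 m); the robot touches nothing.
It fails at once if a bystander (stone holder, candlestick, diffuser, brass chain, remote) is shifted by more than 30 mm or knocked over (distance of any of stone_tall, stone_short, candlestick, diffuser, brass_chain, remote from where it was at the start of the episode above 0.03 m or angle between any of stone_tall, stone_short, candlestick, diffuser's own z axis and vertical above 0.4 rad).
It fails at once if the candle box is shoved more than 15 mm from where it stood, or tipped up (distance of box from where it was at the start of the episode above 0.015 m or angle between box's own z axis and vertical above 0.1 rad).
It fails at once if the yellow candle is let fall into the box from more than about 25 mm (horizontal distance between candle and box below 0.12 m and linear speed of candle above 0.75 m/s and contact force between the fingers and candle below 0.1 N).
It also fails if it takes over 58 s, if anything falls off the work surface, if the arm or the gripper's body presses on something with over 40 N, if the wrist force passes 120 N, or if a joint passes its speed limit or range.

ROBOT

A 6-joint arm with a two-finger parallel gripper is mounted at the origin on the work surface. World frame = base frame: x ahead of the robot, y to its left, z up, the work surface at z = 0. Lengths are in m, angles in degrees, forces in N, time in s.
With the tool pointing down it reaches from about 0.4 to 0.825 m from the base axis. Payload 7 kg.
Tool frame: the origin (TCP) lies at the centre of the arm's flange, where the gripper is bolted on; the fingertips stand 178 mm ahead of it and the grasp point (between the pads) lies 159 mm ahead of it; z points along the fingers, y is the line along which they close (so a half turn about z gives the same grasp; the last joint's range is limited). The gripper opens to 88 mm and grips with 3 to 60 N. Pads are 19 mm wide; open, the fingers measure 130 mm over their backs; the gripper's body (78 mm by 193 mm) begins 47 mm behind the grasp point.
Start: joints at [-54.654, 20.546, 0.682, 0, -70.136, -16.507], TCP at [0.218, -0.639, 0.405] pointing down, gripper open.
Joint ranges: [-176.03, 176.03], [-82.01, 121.73], [-58.28, 71.71], [-173.87, 95.51], [-174.79, -0.11], [-173.66, 173.66]. Speed limits (degrees/s): [136.94, 136.94, 172.46, 180, 180, 180].

INTERFACE

Orientations are given as [roll, pitch, yaw] about the fixed x, y, z axes, in that order (R = Rz(yaw) Ry(pitch) Rx(roll)).
In Python, from plant import telemetry, snapshot, workorder, nets gives the robot as it stands.
- The arm moves only by the shell command python3 -m creep 'ROWS'. ROWS is JSON, a list that holds one entry, the list of rows, each a list of 5 numbers: the shift along the tool's x, y, z normalised to -1 to 1, where 1 is 0.2 m, then the turn about the tool's z normalised to -1 to 1, where 1 is pi/2 rad, then the opening, from 0 (shut) to 1 (fully open). In form: [[[x, y, z, spin, hand], ...]]. A call has 1 to 8 rows; each row shifts and turns the commanded pose from where the row before left it, along the tool's axes as they then stand; what a row does not reach is not made up. A row lasts 1/12 s, in which the tool goes at most 41.7 mm and 7.16 degrees, less where a joint would pass 70% of its speed; a pose out of reach is approached as far as the arm can. A call with a number of a shift or a turn outside -1 to 1 is refused whole. A call with a gripper value outside its range is refused whole. The fingers move at their own pace and stop on an object; the grip force is fixed at half the most. Time passes only in rows, so rows that do not move let the fingers close. It gives the time, the measured TCP pose, the force, the opening and the grip force at its end, in the units of the state.
- telemetry.get_obs(): the state, without advancing time (a new reading comes with each control period).
- snapshot(name): name is "scene" or "top" or "wrist"; returns a dict with "frame" (384x512x3 uint8, red, green, blue), "fx", "fy", "cx", "cy" (pixels), "k1" (the pictures are not rectified: a ray, as slopes to the right and down, at radius r is drawn at 1 + k1 r^2 times it, then the intrinsics apply), "rvec" (rotation vector, rad) and "tvec" (3), from world to camera coordinates, as OpenCV has them; the wrist camera has in their place "mount" (4x4, takes a point from camera to tool coordinates, whose origin is the TCP and whose axes are the flange's). Camera axes: x right, y down, z forward; pixel columns grow to the right and rows downward; lengths in m; the calibration is good to about 2 mm. A picture is of the moment at which its call begins: read the wrist's pose just before it. There is no depth.
- workorder.close_job(): hands the job in; it is judged then, once.
Trained networks look in a picture, given as the dict that the camera call returned (one of the last four; its "shot" number tells which), for a name from the list of things; names that differ only in an ending like _2 or _b are one class to them, and where a whole thing is asked for, a point or a joint stands for the part that bears it (a point fixed in the world has none). Each returns a list of dicts, best first, with "confidence" (0 to 1); they miss things now and then, are a little off and sometimes report something else, mostly with a low value. They report only what shows in the picture. A call takes as long as a camera call. They do not tell look-alikes from the thing itself.
- nets.find_in(picture, query): "uv" ([column, row] in pixels, amid what is visible of it).
- nets.masks_of(picture, query): "region" (384x512 bool, what is visible of it) and "uv" ([column, row] in pixels, amid what is visible of it).
- nets.landmark_of(picture, query): "uv" ([column, row] in pixels: a listed point, or the origin of a listed thing).
The state is a dict: "clock": time; "joint_pos": joint angles; "qvel": joint speeds; "tau": joint torques, N m; "tool_pos": TCP position; "orientation": TCP orientation; "force": force on the tool from outside, world axes, zero at the start; "moment": the same for the moment, N m; "opening": finger opening in m; "gripper_force": force on a finger pad.
Only numpy, scipy, OpenCV 4.12 (cv2) and the standard library are available. Lean on these libraries where they do the work, as an engineer would, in place of code of your own. Each camera call takes 0.05 s, during which the arm holds its last target. There are 200 camera calls.

## Working session

There is one attempt and no reset: what is moved stays moved. The work goes in short steps, Python scripts to look and compute and a shell command to move; the robot and the scene stay as the last step left them, time stands still between calls to the robot, and variables do not carry over. Pictures are saved under pics/ and viewed, at most 10 in all, crops included, and the job is handed in when it is done.

```bash
mkdir -p pics; ls
cat > h.py <<'E'
import numpy as np, cv2
from plant import telemetry, snapshot, workorder, nets
from scipy.spatial.transform import Rotation as R
def cam(p):
    if "rvec" in p:
        Rm=cv2.Rodrigues(np.array(p["rvec"],float))[0]; t=np.array(p["tvec"],float).ravel()
        return Rm.T, -Rm.T@t
    o=p["obs"]; Rt=R.from_euler('xyz',o["orientation"],degrees=True).as_matrix()
    M=np.array(p["mount"]); return Rt@M[:3,:3], Rt@M[:3,3]+np.array(o["tool_pos"])
def shot(n):
    o=telemetry.get_obs(); p=snapshot(n); p["obs"]=o; return p
def net(f,p,q):
    return f({k:v for k,v in p.items() if k!="obs"},q)
def ray(p,uv):
    x=(uv[0]-p["cx"])/p["fx"]; y=(uv[1]-p["cy"])/p["fy"]; rd=np.hypot(x,y); r=rd
    for _ in range(20): r=rd/(1+p["k1"]*r*r)
    s=r/rd if rd>0 else 1
    Rm,c=cam(p); return c, Rm@np.array([x*s,y*s,1])
def onz(p,uv,z):
    c,d=ray(p,uv); return c+d*(z-c[2])/d[2]
def proj(p,X):
    Rm,c=cam(p); v=Rm.T@(np.array(X)-c); a=v[:2]/v[2]; a=a*(1+p["k1"]*(a@a)); return [p["fx"]*a[0]+p["cx"],p["fy"]*a[1]+p["cy"]]
E
python3 - <<'E'
from h import *
print(telemetry.get_obs())
H={"box":0,"box_in":.008,"lid_grip":.091,"candle":.036,"cream_a":.008,"stone_tall":0,"stone_short":0,"candlestick":0,"diffuser":0,"brass_chain":0,"remote":0}
ims=[]
for n in("top","scene"):
    p=shot(n); ims.append(p["frame"]); print(n,cam(p)[1].round(3))
    for q,z in H.items():
        for d in net(nets.landmark_of,p,q)[:3]: print(q,np.round(d["uv"],1),round(d["confidence"],2),onz(p,d["uv"],z)[:2].round(3))
for n,i in zip(("top","scene"),ims): cv2.imwrite(f"pics/{n}0.png",cv2.resize(i[:,:,::-1],(768,576)))
E
```

```text
pics
{'clock': 0.0, 'joint_pos': array([-5.46549735e+01,  2.05899378e+01,  6.34609319e-01, -2.00547530e-02,
       -7.01355446e+01, -1.65067246e+01]), 'qvel': array([-0.03636811, -0.01749427,  0.11153817,  0.05305621, -0.00972649,
        0.00433289]), 'tau': array([ 9.13797812e-04, -5.82720208e+01,  2.93062913e+01,  6.99699104e+00,
        6.91094989e-03, -1.58930366e-04]), 'tool_pos': array([ 0.21789092, -0.63866014,  0.4037459 ]), 'orientation': array([ 1.79907515e+02, -7.74613291e-03, -1.61168521e+02]), 'force': array([-0.28241909,  0.84987743, -0.3251784 ]), 'moment': array([-0.01460251,  0.05657853,  0.00020203]), 'gripper_force': 0.0, 'opening': 0.0874876396318803}
top [0.374 0.043 1.392]
box [218.8 183.5] 0.56 [0.574 0.135]
box_in [219.1 183.6] 0.67 [0.572 0.134]
lid_grip [241.6 182.2] 0.68 [0.565 0.065]
candle [359.  248.2] 0.96 [ 0.384 -0.278]
candle [355.7 179.5] 0.88 [ 0.586 -0.272]
candle [395.4 253. ] 0.71 [ 0.371 -0.386]
stone_tall [105.7 177.7] 0.84 [0.587 0.482]
stone_short [133.5 146.5] 0.84 [0.685 0.4  ]
candlestick [106.6 219.2] 0.6 [0.461 0.472]
diffuser [334.2 1
[... 151 characters left out ...]
0.284]
scene [1.205 1.053 0.884]
box [271.8 238.2] 0.81 [0.58  0.144]
box_in [269.2 235. ] 0.7 [0.583 0.136]
lid_grip [260.3 196.2] 0.78 [0.564 0.056]
candle [147.  173.2] 0.82 [ 0.77 -0.33]
candle [250.6 157.2] 0.73 [ 0.415 -0.242]
candle [271.4 234.4] 0.61 [0.597 0.166]
cream_a [272.  220.9] 0.7 [0.539 0.083]
cream_a [255. 224.] 0.55 [0.59 0.07]
stone_tall [349.8 314. ] 0.58 [0.581 0.485]
stone_short [291.5 309.4] 0.59 [0.691 0.399]
candlestick [381.8 289.5] 0.69 [0.456 0.466]
diffuser [163.7 198.3] 0.7 [ 0.764 -0.212]
diffuser [281.1 174.4] 0.3 [ 0.355 -0.136]
diffuser [254.2 226.2] 0.21 [0.593 0.069]
brass_chain [189.1 213.9] 0.81 [ 0.731 -0.09 ]
remote [279.  175.2] 0.65 [ 0.364 -0.135]
```

View pics/top0.png

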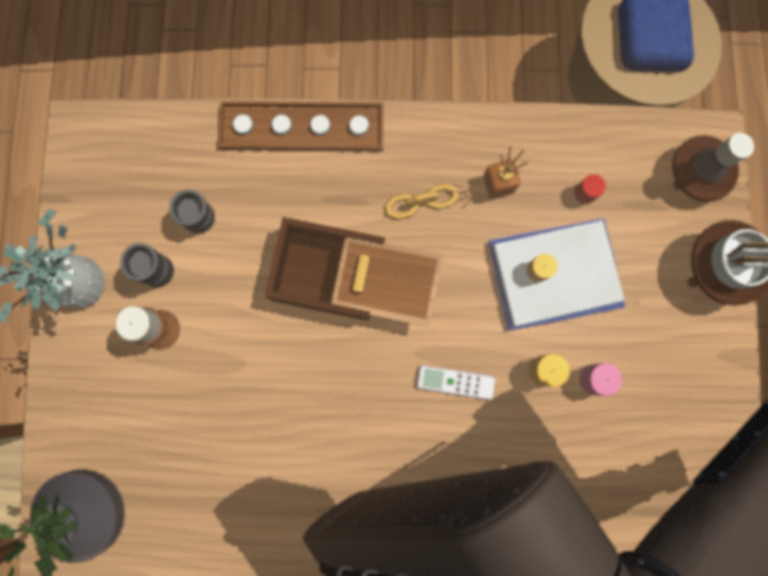

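View pics/scene0.png

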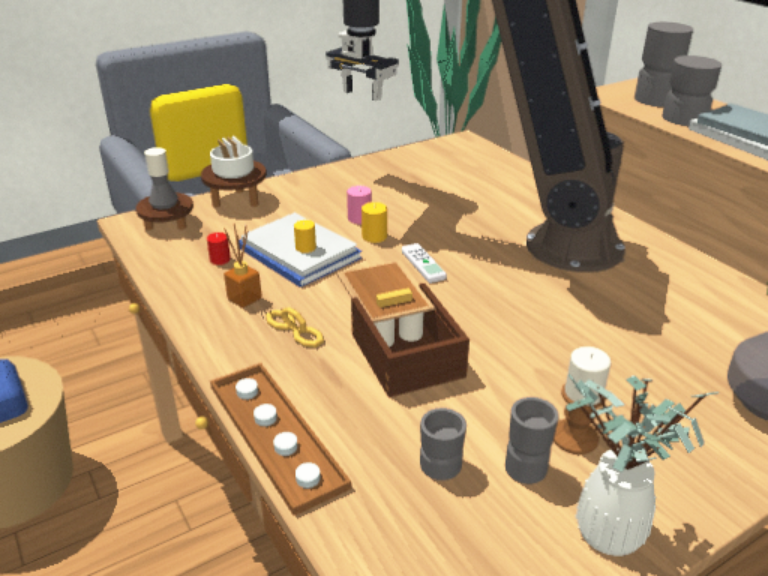

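The picture shows the yellow candle on the books at top-image (544,267)/1.5. The bigger yellow one next to the pink is the decoy. The box's open end points to world +y, tilted about 12° (bar at (360,273)). I'll turn the tool first.

```bash
python3 -m creep '[[[0,0,0,-0.079,1],[0,0,0,-0.079,1],[0,0,0,-0.079,1],[0,0,0,-0.079,1],[0,0,0,-0.079,1],[0,0,0,-0.079,1],[0,0,0,-0.079,1],[0,0,0,-0.079,1]]]'
cat >> h.py <<'E'
def rows(target,o=None):
    o=o or telemetry.get_obs(); Rt=R.from_euler('xyz',o["orientation"],degrees=True).as_matrix()
    return (Rt.T@(np.array(target)-o["tool_pos"])/0.2).round(3)
def boxfit(p,x0,lid=.118,show=None):
    # fit outer silhouette of box+lid mask
    from scipy.optimize import minimize
    m=np.zeros(p["frame"].shape[:2],bool)
    for q in("box","lid"):
        for d in net(nets.masks_of,p,q)[:1]: m|=np.array(d["region"]); print(q,d["confidence"],m.sum())
    def sil(v):
        x,y,a,l=v; c,s=np.cos(a),np.sin(a); im=np.zeros(m.shape,np.uint8)
        def hull(x1,x2,w,z1,z2):
            P=[proj(p,[x+c*u-s*t,y+s*u+c*t,z]) for u in(x1,x2) for t in(-w,w) for z in(z1,z2)]
            h=cv2.convexHull(np.array(P,np.float32)); cv2.fillConvexPoly(im,np.round(h*16).astype(np.int32),1,cv2.LINE_8,4)
        hull(-.1,.1,.078,0,.074); hull(-.088,.1,.078,0,.09) ; hull(-.094-l,.094-l,.071,.075,.081); hull(.035-l,.053-l,.035,.081,.101)
        return im>0
    f=lambda v:(sil(v)^m).sum()/m.sum()
    s0=np.array([x0+[lid]]+[x0+[lid]]*4,float); 
    for i,dv in enumerate([.012,.012,.08,.008]): s0[i+1,i]+=dv
    r=minimize(f,s0[0],method="Nelder-Mead",options=dict(initial_simplex=s0,xatol=1e-4,fatol=1e-5))
    return r.x,r.fun
E
python3 - <<'E'
from h import *
p=shot("top")
for d in net(nets.masks_of,p,"candle")[:4]:
    print(np.round(d["uv"],1),d["confidence"],d["region"].sum())
hsv=cv2.cvtColor(p["frame"],cv2.COLOR_RGB2HSV); f=p["frame"][170:188,352:373]; print(p["frame"][178,363])
print("candle top",onz(p,(362.7,178),.098))
x,e=boxfit(p,[.575,.135,1.36]); print(x,np.degrees(x[2]),e)
for z in(.091,.101): print(onz(p,(241,182),z))
p=shot("scene")
x,e=boxfit(p,[.575,.135,1.36]); print(x,np.degrees(x[2]),e)
t=[.583,-.262,.404]; print(rows(t))
E
```

```text
clock: 1.87
tool_pos: [0.2179, -0.6388, 0.4047]
orientation: [-180.0, -0.0, -103.9]
force: [0.6, 0.4, 0.9]
opening: 0.0876
gripper_force: 0.0
[361.3 176. ] 0.87 271
[400.8 253.5] 0.87 523
[394.  122.8] 0.85 314
[364.3 246.1] 0.75 478
[235 205 107]
candle top [ 0.58123737 -0.27726072  0.098     ]
box 0.64 6049
lid 0.72 6049
[0.57893182 0.13532809 1.38366082 0.11776286] 79.27792547866493 0.014878492312778971
[0.56596871 0.06659296 0.091     ]
[0.56449038 0.06641211 0.101     ]
box 0.73 4616
lid 0.98 4653
[0.57881145 0.13810266 1.36423326 0.11618366] 78.16480795688588 0.12422093273157103
[-2.28  -1.298  0.003]
```

```bash
python3 -m creep '[[[-0.17,-0.097,0,0,1],[-0.17,-0.097,0,0,1],[-0.17,-0.097,0,0,1],[-0.17,-0.097,0,0,1],[-0.17,-0.097,0,0,1],[-0.17,-0.097,0,0,1],[-0.17,-0.097,0,0,1],[-0.17,-0.097,0,0,1]]]'
python3 -m creep '[[[-0.17,-0.097,0,0,1],[-0.17,-0.097,0,0,1],[-0.17,-0.097,0,0,1],[-0.17,-0.097,0,0,1],[-0.17,-0.097,0,-0.03,1],[0,0,0,0,1]]]'
python3 - <<'E'
from h import *
p=shot("wrist"); print(p["obs"]["tool_pos"],p["obs"]["orientation"], cam(p)[1])
for d in net(nets.masks_of,p,"candle")[:3]: print(np.round(d["uv"],1),d["confidence"],d["region"].sum())
for d in net(nets.landmark_of,p,"candle")[:3]: print(np.round(d["uv"],1),d["confidence"],onz(p,d["uv"],.036))
print(proj(p,[.581,-.277,.098]),proj(p,[.581,-.277,.036]))
cv2.imwrite("pics/w1.png",p["frame"][:,:,::-1])
E
```

```text
clock: 2.88
tool_pos: [0.4364, -0.4119, 0.405]
orientation: [-180.0, -0.0, -104.4]
force: [1.3, -1.4, 0.7]
opening: 0.0881
gripper_force: 0.0
clock: 3.38
tool_pos: [0.5753, -0.2685, 0.4043]
orientation: [-179.9, 0.0, -101.3]
force: [-0.4, -1.0, 0.8]
opening: 0.0875
gripper_force: 0.0
[ 0.57529747 -0.26849193  0.40426717] [-1.79946613e+02  2.02618455e-02 -1.01295450e+02] [ 0.56039209 -0.34745664  0.3842551 ]
[ 88.7 102.3] 0.94 2112
[409.   28.4] 0.83 4151
[403.5 120.4] 0.81 3656
[383.7 118.9] 0.75 [ 0.4047471  -0.30177486  0.036     ]
[247.5 164.6] 0.73 [ 0.5818138  -0.27782811  0.036     ]
[390.9  34. ] 0.72 [ 0.38808839 -0.39702314  0.036     ]
[np.float64(247.2411513304414), np.float64(177.10387905602673)] [np.float64(248.2534136156476), np.float64(165.10101040006984)]
```

View pics/w1.png

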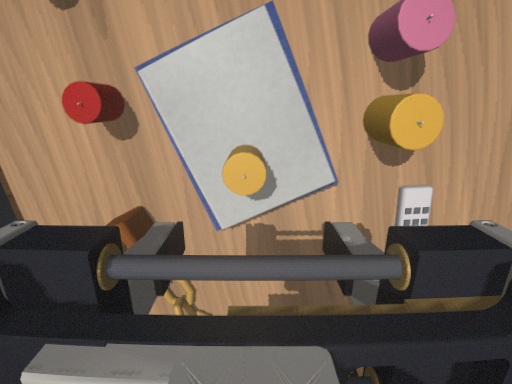

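```bash
python3 -m creep '[[[0.035,-0.041,0,0,1],[0,0,0.15,0,1],[0,0,0.15,0,1],[0,0,0.15,0,1],[0,0,0.15,0,1],[0,0,0.1,0,1],[0,0,0.095,0,1],[0,0,0,0,0.8]]]'
python3 -m creep '[[[0,0,0,0,0.3],[0,0,0,0,0.3],[0,0,0,0,0.3],[0,0,0,0,0.3],[0,0,0,0,0.3],[0,0,0,0,0.3],[0,0,0,0,0.3],[0,0,0,0,0.3]]]'
```

```text
clock: 4.2
tool_pos: [0.5759, -0.2825, 0.2415]
orientation: [179.6, 0.0, -101.8]
force: [-0.6, 0.7, -0.6]
opening: 0.085
gripper_force: 0.0
clock: 4.87
tool_pos: [0.5788, -0.2813, 0.2471]
orientation: [-179.8, -0.0, -101.5]
force: [0.8, 0.1, 5.9]
opening: 0.0474
gripper_force: 30.0
```

```bash
python3 -m creep '[[[0,0,-0.1,0,0.3],[0,0,-0.15,0,0.3],[0,0,-0.15,0,0.3],[0,0,-0.1,0,0.3],[-0.1,0.018,0,0,0.3],[-0.187,0.034,0,0,0.3],[-0.187,0.034,0,0,0.3],[-0.187,0.034,0,0,0.3]]]'
python3 -m creep '[[[-0.187,0.034,0,0,0.3],[-0.187,0.034,0,0,0.3],[-0.187,0.034,0,0,0.3],[-0.187,0.034,0,0,0.3],[-0.187,0.034,0,0,0.3],[-0.187,0.034,0,0,0.3],[-0.187,0.034,0,0,0.3],[-0.187,0.034,0,0,0.3]]]'
python3 -m creep '[[[-0.1,0.02,0,0,0.3],[0,0,0,0,0.3],[0,0,0,0,0.3],[0,0,0,0,0.3]]]'
python3 - <<'E'
from h import *
o=telemetry.get_obs(); print(o["tool_pos"],o["orientation"],o["opening"])
p=shot("top"); cv2.imwrite("pics/t2.png",cv2.resize(p["frame"][100:260,140:340],(800,640))[:600,:,::-1])
p=shot("scene"); cv2.imwrite("pics/s2.png",cv2.resize(p["frame"][120:300,180:400],(733,600))[:,:,::-1])
E
```

```text
clock: 5.53
tool_pos: [0.5802, -0.1457, 0.3452]
orientation: [179.9, 0.0, -101.7]
force: [0.8, 0.2, -0.8]
opening: 0.0475
gripper_force: 30.0
clock: 6.2
tool_pos: [0.587, 0.159, 0.3454]
orientation: [179.9, -0.0, -101.6]
force: [0.9, -0.3, -1.3]
opening: 0.0475
gripper_force: 30.0
clock: 6.53
tool_pos: [0.5874, 0.1773, 0.3451]
orientation: [179.9, -0.1, -101.6]
force: [0.6, 0.7, 0.0]
opening: 0.0476
gripper_force: 30.0
[0.58743554 0.17732766 0.34513556] [ 1.79928689e+02 -5.42525069e-02 -1.01561564e+02] 0.04758575852282256
```

View pics/s2.png

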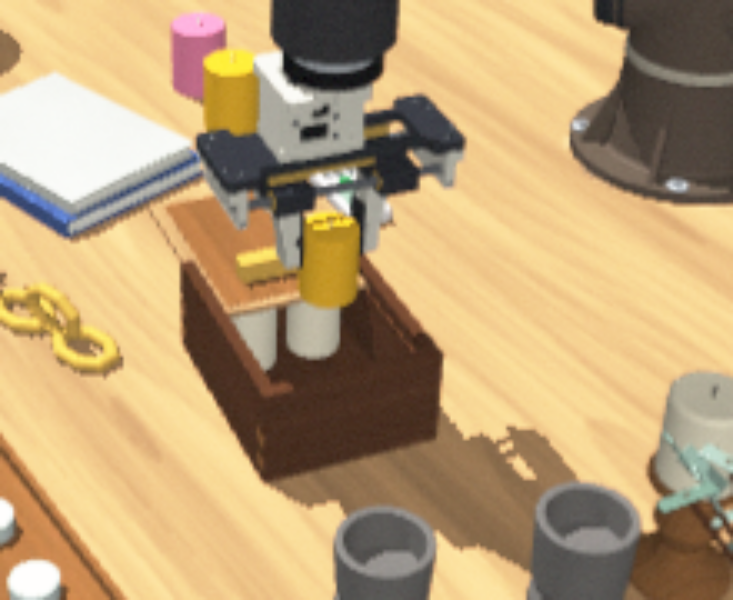

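The candle hangs upright over the open part, so I'll lower it slowly.

```bash
python3 -m creep '[[[0,0,0.1,0,0.3],[0,0,0.1,0,0.3],[0,0,0.1,0,0.3],[0,0,0.1,0,0.3],[0,0,0.1,0,0.3],[0,0,0.06,0,0.3],[0,0,0.03,0,0.3],[0,0,0,0,0.3]]]'
python3 -m creep '[[[0,0,0.01,0,0.3],[0,0,0.01,0,0.3],[0,0,0.01,0,0.3],[0,0,0,0,0.3],[0,0,0,0,0.3]]]'
```

```text
clock: 7.3
tool_pos: [0.5876, 0.1763, 0.2263]
orientation: [179.9, -0.1, -101.7]
force: [0.3, 0.7, -0.5]
opening: 0.0473
gripper_force: 30.0
clock: 7.72
tool_pos: [0.588, 0.1776, 0.2221]
orientation: [-180.0, 0.0, -101.6]
force: [-0.8, -0.1, -1.5]
opening: 0.0478
gripper_force: 30.0
```

```bash
python3 -m creep '[[[0,0,0.008,0,0.3],[0,0,0,0,0.3],[0,0,0,0,0.3]]]'; python3 -m creep '[[[0,0,0.006,0,0.3],[0,0,0,0,0.3],[0,0,0,0,0.3]]]'
```

```text
clock: 7.97
tool_pos: [0.5879, 0.1776, 0.2201]
orientation: [180.0, -0.0, -101.6]
force: [0.1, -0.3, -1.1]
opening: 0.0475
gripper_force: 30.0
clock: 8.22
tool_pos: [0.588, 0.1776, 0.2191]
orientation: [-180.0, 0.0, -101.6]
force: [-1.1, 0.3, 1.2]
opening: 0.0475
gripper_force: 30.0
```

```bash
python3 -m creep '[[[0,0,0.006,0,0.3],[0,0,0,0,0.3],[0,0,0,0,0.3]]]'; python3 -m creep '[[[0,0,0,0,0.7],[0,0,0,0,0.7],[0,0,0,0,0.7],[0,0,0,0,0.7],[0,0,0,0,0.7],[0,0,0,0,0.7]]]'
```

```text
clock: 8.47
tool_pos: [0.5879, 0.1776, 0.219]
orientation: [-180.0, 0.0, -101.6]
force: [-4.4, 0.0, 11.8]
opening: 0.0477
gripper_force: 30.0
clock: 8.97
tool_pos: [0.5879, 0.1775, 0.2175]
orientation: [180.0, -0.0, -101.6]
force: [-0.4, -0.3, 0.7]
opening: 0.0611
gripper_force: 0.0
```

```bash
python3 -m creep '[[[0,0,-0.05,0,0.7],[0,0,-0.1,0,0.7],[0,0,-0.15,0,0.7],[0,0,-0.15,0,0.7],[0,0,-0.15,0,0.7],[0,0,-0.15,0,0.7],[0.1,0,0,-0.079,0.7],[0.1,0,0,-0.079,0.7]]]'
python3 -m creep '[[[0,0,0,-0.079,0.7],[0,0,0,-0.079,0.7],[0,0,0,-0.079,0.7],[0,0,0,-0.079,0.7],[0,0,0,-0.079,0.7],[0,0,0,-0.079,0.7],[0,0,0,-0.079,0.7],[0,0,0,-0.079,0.7]]]'
python3 -m creep '[[[0,0,0,-0.079,0.5],[0,0,0,-0.079,0.5],[0,0,0,-0.052,0.5],[0,0,0,0,0.5],[0,0,0,0,0.5]]]'
python3 - <<'E'
from h import *
p=shot("wrist"); print(p["obs"]["tool_pos"],p["obs"]["orientation"],p["obs"]["force"])
for q,z in(("lid_grip",.091),("candle",.008),("box",0),("cream_a",.008)):
  for d in net(nets.landmark_of,p,q)[:2]: print(q,np.round(d["uv"],1),d["confidence"],onz(p,d["uv"],z))
print(proj(p,[.565,.0625,.101]))
cv2.imwrite("pics/w3.png",p["frame"][:,:,::-1])
E
```

```text
clock: 9.63
tool_pos: [0.5824, 0.1384, 0.371]
orientation: [-179.7, 0.1, -87.0]
force: [-0.5, -0.7, -1.0]
opening: 0.0616
gripper_force: 0.0
clock: 10.3
tool_pos: [0.5822, 0.1379, 0.3685]
orientation: [-180.0, -0.0, -30.1]
force: [0.3, 1.1, 0.1]
opening: 0.0614
gripper_force: 0.0
clock: 10.72
tool_pos: [0.5823, 0.138, 0.3683]
orientation: [-180.0, -0.0, -11.7]
force: [0.1, 0.8, 0.4]
opening: 0.044
gripper_force: 0.0
[0.58226485 0.13796431 0.36825752] [-1.79981415e+02 -2.24758140e-02 -1.17426428e+01] [0.1279705  0.81093293 0.4487732 ]
lid_grip [326.1 188.2] 0.97 [0.56945746 0.06607616 0.091     ]
candle [219.2 172.3] 0.64 [0.58874121 0.17827843 0.008     ]
box [251.9 173. ] 0.87 [0.57757675 0.13853236 0.        ]
[np.float64(333.098242896905), np.float64(194.93984887505533)]
```

View pics/w3.png

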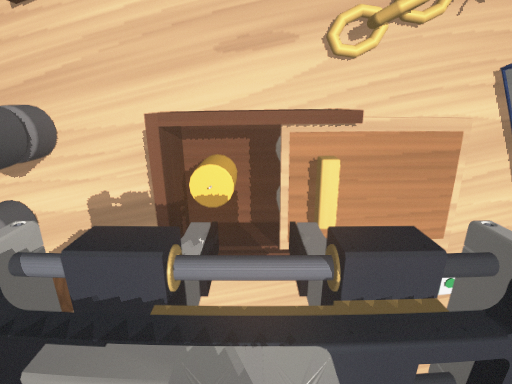

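Candle stands upright at about (0.589, 0.178). The bar is at columns 320–339, i.e. about (0.567, 0.0645).

```bash
python3 -m creep '[[[0,0.19,0,0,0.5],[0,0.185,0,0,0.5],[0,0,0.1,0,0.5],[0,0,0.15,0,0.5],[0,0,0.15,0,0.5],[0,0,0.1,0,0.5],[0,0,0,0,0.5],[0,0,0,0,0.5]]]'
python3 -m creep '[[[0,0,0.01,0,0.5],[0,0,0,0,0.5],[0,0,0,0,0.5]]]'
```

```text
clock: 11.63
tool_pos: [0.5672, 0.0644, 0.2672]
orientation: [179.9, 0.1, -11.6]
force: [-0.2, 1.2, 0.2]
opening: 0.0439
gripper_force: 0.0
clock: 11.88
tool_pos: [0.5677, 0.0648, 0.2671]
orientation: [-179.9, -0.1, -11.6]
force: [0.8, -0.1, 0.0]
opening: 0.0438
gripper_force: 0.0
```

Now close on the bar a few mm above the lid.

```bash
python3 -m creep '[[[0,0,0.02,0,0.1],[0,0,0,0,0.1],[0,0,0,0,0.1],[0,0,0,0,0.1],[0,0,0,0,0.1],[0,0,0,0,0.1]]]'; python3 -m creep '[[[0,0,0.01,0,0.1],[0,0,0,0,0.1],[0,0,0,0,0.1]]]'
```

```text
clock: 12.38
tool_pos: [0.5676, 0.0652, 0.2618]
orientation: [-179.9, -0.1, -11.6]
force: [0.9, 5.3, -1.8]
opening: 0.0178
gripper_force: 30.0
clock: 12.63
tool_pos: [0.5676, 0.0653, 0.2616]
orientation: [-179.9, -0.1, -11.5]
force: [-6.5, 5.4, 15.0]
opening: 0.0179
gripper_force: 30.0
```

```bash
python3 -m creep '[[[0,-0.01,0.002,0,0.1],[0,-0.01,0,0,0.1],[0,-0.01,0,0,0.1],[0,-0.01,0,0,0.1]]]'; python3 -m creep '[[[0,-0.01,0,0,0.1],[0,-0.01,0,0,0.1],[0,-0.01,0,0,0.1],[0,-0.01,0,0,0.1]]]'
```

```text
clock: 12.97
tool_pos: [0.5688, 0.0709, 0.2616]
orientation: [179.8, -0.0, -11.5]
force: [-5.7, -7.5, 19.8]
opening: 0.0178
gripper_force: 30.0
clock: 13.3
tool_pos: [0.5703, 0.0786, 0.2616]
orientation: [179.8, -0.0, -11.5]
force: [-5.3, -6.9, 19.5]
opening: 0.0177
gripper_force: 30.0
```

Run:
```python
from h import *
for n in("top",):
    p=shot(n)
    x,e=boxfit(p,[.579,.135,1.38],.11); print(x,e)
```

```text
box 0.64 2469
lid 0.91 2540
[ 0.55275867  0.0379653   1.43884675 -0.00846744] 0.9149606299212598
```

```bash
cat >> h.py <<'E'
def drift():
    p=shot("scene"); g=cv2.cvtColor(p["frame"],cv2.COLOR_RGB2GRAY); r=cv2.cvtColor(cv2.imread("pics/scene0.png"),cv2.COLOR_BGR2GRAY); r=cv2.resize(r,(512,384),interpolation=cv2.INTER_AREA)
    T=r[228:266,248:320]   # near end wall and front corner of the box
    out=[]
    S=4; s=cv2.matchTemplate(cv2.resize(g[218:276,238:330],None,fx=S,fy=S,interpolation=cv2.INTER_CUBIC),cv2.resize(T,None,fx=S,fy=S,interpolation=cv2.INTER_CUBIC),cv2.TM_CCOEFF_NORMED)
    _,v,_,l=cv2.minMaxLoc(s); d=(np.array(l)/S-10)
    a=np.array(proj(p,[.6,.23,.045])); b=np.array(proj(p,[.602,.24,.045])); print("px shift",d,"score",round(v,3)," 10mm along box x =",(b-a).round(2))
    return p
E
python3 -c "
from h import *
p=drift(); cv2.imwrite('pics/s4.png',cv2.resize(p['frame'][120:300,180:400],(733,600))[:,:,::-1])"
```

```text
px shift [-0.75 -0.25] score 0.879  10mm along box x = [1.51 2.27]
```

View pics/s4.png

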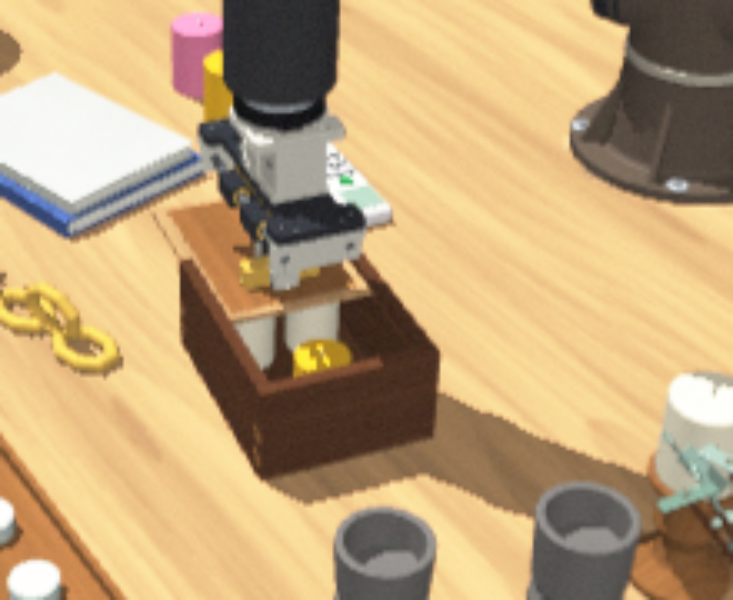

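The box has hardly moved. The lid is sliding with about 19 N of press. I'll ease the 5 N lateral load and go on.

```bash
python3 -m creep '[[[-0.003,-0.01,-0.001,0,0.1],[0,-0.015,0,0,0.1],[0,-0.015,0,0,0.1],[0,-0.015,0,0,0.1],[0,-0.015,0,0,0.1],[0,-0.015,0,0,0.1]]]'; python3 -c "
from h import *
drift()"
```

```text
clock: 14.0
tool_pos: [0.5735, 0.0955, 0.2616]
orientation: [179.8, -0.1, -11.5]
force: [-4.1, -7.9, 14.8]
opening: 0.018
gripper_force: 30.0
px shift [-0.75 -0.25] score 0.878  10mm along box x = [1.51 2.27]
```

```bash
python3 -m creep '[[[-0.002,-0.015,0.002,0,0.1],[0,-0.015,0,0,0.1],[0,-0.015,0,0,0.1],[0,-0.015,0,0,0.1],[0,-0.015,0,0,0.1],[0,-0.015,0,0,0.1],[0,-0.015,0,0,0.1],[0,-0.015,0,0,0.1]]]'; python3 -c "
from h import *
drift()"
```

```text
clock: 14.72
tool_pos: [0.5781, 0.1191, 0.2616]
orientation: [179.9, -0.1, -11.5]
force: [-3.1, -7.9, 18.6]
opening: 0.0179
gripper_force: 30.0
px shift [-0.75 -0.5 ] score 0.904  10mm along box x = [1.51 2.27]
```

```bash
python3 -m creep '[[[0,-0.015,0,0,0.1],[0,-0.015,0,0,0.1],[0,-0.015,0,0,0.1],[0,-0.015,0,0,0.1],[0,-0.015,0,0,0.1],[0,-0.015,0,0,0.1],[0,-0.015,0,0,0.1],[0,-0.015,0,0,0.1]]]'; python3 -c "
from h import *
drift()"
```

```text
clock: 15.43
tool_pos: [0.5828, 0.1426, 0.2616]
orientation: [179.9, -0.1, -11.5]
force: [-3.5, -8.6, 17.7]
opening: 0.0177
gripper_force: 30.0
px shift [-0.75 -0.25] score 0.918  10mm along box x = [1.51 2.27]
```

```bash
python3 -m creep '[[[0,-0.015,0,0,0.1],[0,-0.015,0,0,0.1],[0,-0.015,0,0,0.1],[0,-0.015,0,0,0.1],[0,-0.015,0,0,0.1],[0,-0.015,0,0,0.1],[0,-0.015,0,0,0.1],[0,-0.015,0,0,0.1]]]'; python3 -m creep '[[[0,-0.01,0,0,0.1],[0,-0.01,0,0,0.1],[0,-0.01,0,0,0.1],[0,-0.01,0,0,0.1]]]'; python3 -c "
from h import *
drift()"
```

```text
clock: 16.15
tool_pos: [0.5875, 0.1661, 0.2616]
orientation: [179.9, -0.1, -11.5]
force: [-4.3, -8.6, 19.0]
opening: 0.0178
gripper_force: 30.0
clock: 16.48
tool_pos: [0.5891, 0.1739, 0.2616]
orientation: [179.8, -0.1, -11.5]
force: [-6.0, -7.9, 19.5]
opening: 0.018
gripper_force: 30.0
px shift [-0.75 -0.5 ] score 0.894  10mm along box x = [1.51 2.27]
```

Now 1 mm steps, watching for the along-slide force to rise.

```bash
for i in 1; do python3 -m creep '[[[-0.002,-0.005,0,0,0.1],[0,-0.005,0,0,0.1],[0,-0.005,0,0,0.1]]]'; done; python3 -m creep '[[[0,-0.005,0,0,0.1],[0,-0.005,0,0,0.1]]]' | grep -E "pos|force"
```

```text
clock: 16.78
tool_pos: [0.5896, 0.1769, 0.2616]
orientation: [179.9, -0.1, -11.5]
force: [-3.2, -8.0, 18.0]
opening: 0.0175
gripper_force: 30.0
tool_pos: [0.5899, 0.1783, 0.2616]
force: [-2.8, -15.4, 19.5]
gripper_force: 30.0
```

```bash
python3 -m creep '[[[0,-0.003,0.001,0,0.1],[0,0,0,0,0.1]]]' | grep -E "pos|force"; python3 -c "
from h import *
p=drift(); cv2.imwrite('pics/s5.png',cv2.resize(p['frame'][120:300,180:400],(733,600))[:,:,::-1])"
```

```text
tool_pos: [0.5899, 0.1784, 0.2615]
force: [-3.6, -14.7, 20.2]
gripper_force: 30.0
px shift [-0.75 -0.5 ] score 0.9  10mm along box x = [1.51 2.27]
```

View pics/s5.png

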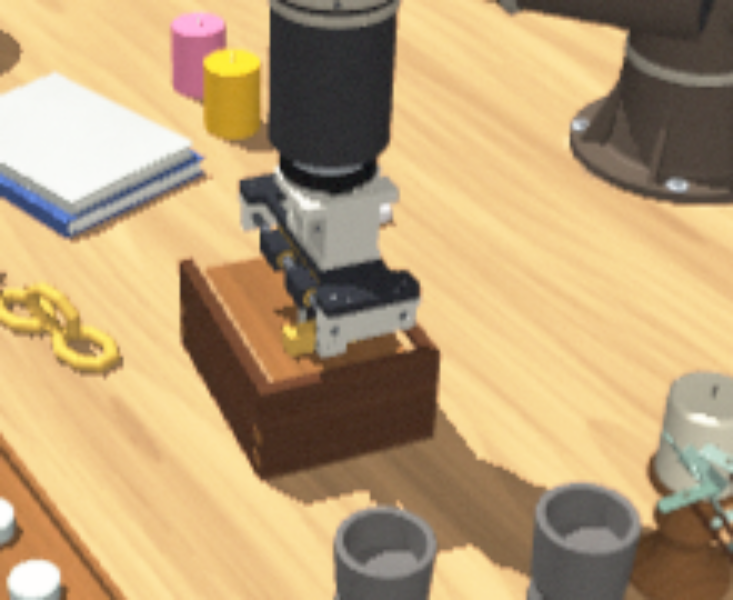

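Lid is at the end wall. Release the preload, open slightly, and lift off.

```bash
python3 -m creep '[[[0,0.004,-0.002,0,0.1],[0,0,0,0,0.35],[0,0,0,0,0.35],[0,0,0,0,0.35],[0,0,0,0,0.35]]]'; python3 -m creep '[[[0,0,-0.02,0,0.35],[0,0,-0.05,0,0.35],[0,0,-0.1,0,0.35],[0,0,-0.15,0,0.35],[0,0,-0.15,0,0.35],[0,0,-0.15,0,0.35]]]'; python3 -m creep '[[[0,0.15,0,0,0.35],[0,0.18,0,0,0.35],[0,0.18,0,0,0.35],[0,0.18,0,0,0.35],[0,0.18,0,0,0.35],[0,0.18,0,0,0.35],[0,0.1,0,0,0.35],[0,0,0,0,0.35]]]'
python3 - <<'E'
from h import *
drift(); p=shot("top")
x,e=boxfit(p,[.579,.135,1.38],.002); print(x,e)
cv2.imwrite("pics/t6.png",cv2.resize(p["frame"][110:260,120:320],(800,600))[:,:,::-1])
E
```

```text
clock: 17.58
tool_pos: [0.5897, 0.1804, 0.2594]
orientation: [-180.0, -0.0, -11.6]
force: [-0.6, 0.6, 3.7]
opening: 0.03
gripper_force: 1.8
clock: 18.08
tool_pos: [0.5893, 0.1802, 0.3851]
orientation: [180.0, 0.0, -11.6]
force: [1.2, 0.4, -0.5]
opening: 0.0307
gripper_force: 0.0
clock: 18.75
tool_pos: [0.5421, -0.0482, 0.3841]
orientation: [180.0, 0.0, -11.7]
force: [0.4, -0.0, 0.2]
opening: 0.0304
gripper_force: 0.0
px shift [-0.5  0. ] score 0.842  10mm along box x = [1.51 2.27]
box 0.72 325
lid 0.6 333
[0.58322235 0.135216   1.35526725 0.00280554] 11.48048048048048
```

View pics/t6.png

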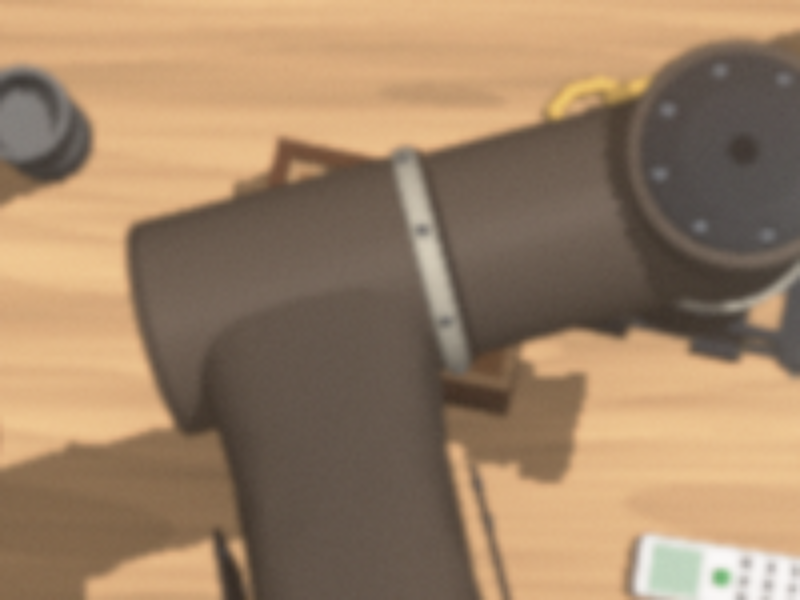

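The arm hides the box, so I'll move it further aside.

```bash
python3 -m creep '[[[0,0.18,-0.05,0,0.35],[0,0.18,0,0,0.35],[0,0.18,0,0,0.35],[0,0.18,0,0,0.35],[0,0.18,0,0,0.35],[0,0.18,0,0,0.35],[0,0.18,0,0,0.35],[0,0,0,0,0.35]]]'
python3 - <<'E'
from h import *
drift(); p=shot("top")
x,e=boxfit(p,[.579,.135,1.38],.002); print(x,e)
for d in net(nets.landmark_of,p,"lid_grip")[:2]: print(d,onz(p,d["uv"],.091))
cv2.imwrite("pics/t7.png",cv2.resize(p["frame"][120:240,150:310],(800,600),interpolation=cv2.INTER_CUBIC)[:,:,::-1])
E
```

```text
clock: 19.62
tool_pos: [0.4923, -0.2954, 0.393]
orientation: [179.9, 0.1, -11.7]
force: [0.5, 1.3, 0.4]
opening: 0.0309
gripper_force: 0.0
px shift [-0.5  0. ] score 0.85  10mm along box x = [1.51 2.27]
box 0.82 4077
lid 0.61 4077
[0.57897181 0.13316295 1.37589244 0.00646031] 0.020603384841795438
{'uv': [200.4, 172.2], 'confidence': 0.96} [0.5924408  0.18197636 0.091     ]
```

View pics/t7.png

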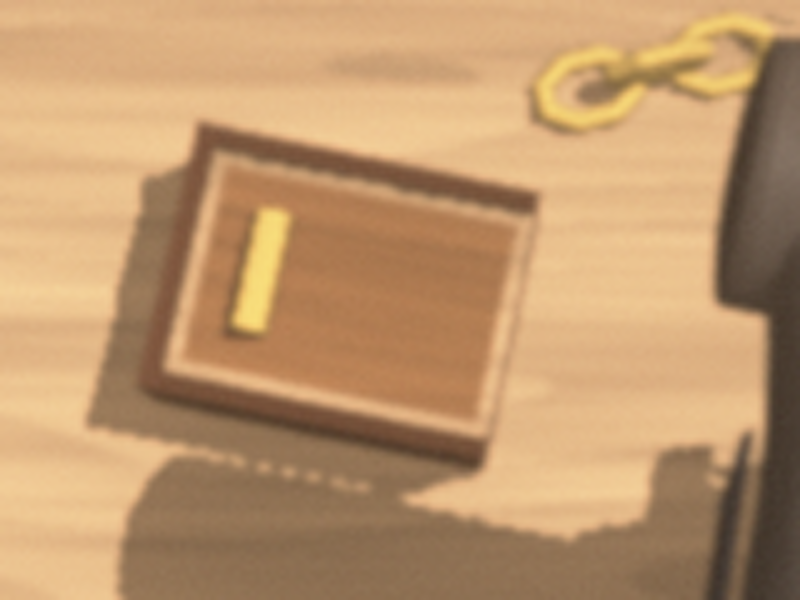

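Run:
```python
from h import *
p=shot("top"); x,y,a=.579,.1345,1.38; c,s=np.cos(a),np.sin(a)
for l in(0,.005): print(l,[ (np.array(proj(p,[x+c*u,y+s*u,z]))-[150,120])*5 for u,z in((.044-l,.101),(.094-l,.081),(-.094-l,.081),(-.1,.074),(.1,.09),(.088,.09))])
```

```text
0 [array([257.52559816, 267.07067028]), array([175.75458388, 255.35676675]), array([498.08485279, 321.51837052]), array([508.34731584, 325.36941212]), array([163.36003614, 250.56071728]), array([183.90553187, 254.7736838 ])]
0.005 [array([266.20216365, 268.85009841]), array([184.26113229, 257.10161553]), array([506.70805629, 323.28965182]), array([508.34731584, 325.36941212]), array([163.36003614, 250.56071728]), array([183.90553187, 254.7736838 ])]
```

Top view: lid edge looks closed, but 1–5 mm is hard to resolve here. I'll take one close wrist look.

```bash
python3 -m creep '[[[0,-0.18,0,0,0.35],[0,-0.185,0,0,0.35],[0,-0.185,0,0,0.35],[0,-0.185,0,0,0.35],[0,-0.185,0,0,0.35],[0,-0.185,0,0,0.35],[0,-0.185,0,0,0.35],[0,-0.185,0,0,0.35]]]' >/dev/null; python3 -m creep '[[[0,-0.18,0,0,0.35],[0,-0.185,0,0,0.35],[0,-0.185,0,0,0.35],[0,-0.18,0,0,0.35],[0,0,0.1,0,0.35],[-0.1,0,0,0,0.35],[0,0,0,0,0.35],[0,0,0,0,0.35]]]'
python3 - <<'E'
from h import *
p=shot("wrist")
for q,z in(("lid_grip",.091),("box",0)):
  for d in net(nets.landmark_of,p,q)[:2]: print(q,np.round(d["uv"],1),d["confidence"],onz(p,d["uv"],z))
cv2.imwrite("pics/w8.png",cv2.resize(p["frame"][60:240,130:400],(800,533),interpolation=cv2.INTER_CUBIC)[:,:,::-1])
x,y,a=.579,.1345,1.38; c,s=np.cos(a),np.sin(a)
for l in(0,.005): print(l,[ ((np.array(proj(p,[x+c*u-s*t,y+s*u+c*t,z]))-[130,60])*2.963).round(0) for t in (-.03,) for u,z in((.094-l,.081),(-.094-l,.081),(-.1,.074),(.1,.09),(.088,.09),(.053-l,.101),(.035-l,.101))])
E
```

```text
clock: 21.25
tool_pos: [0.5609, 0.1456, 0.3735]
orientation: [180.0, -0.0, -11.4]
force: [0.8, 0.8, 0.7]
opening: 0.0305
gripper_force: 0.0
lid_grip [214.9 166.7] 0.9 [0.58945103 0.17540586 0.091     ]
box [260.  153.7] 0.62 [0.5777151  0.13105297 0.        ]
0 [array([ 96., 230.]), array([664., 226.]), array([674., 223.]), array([ 68., 233.]), array([105., 233.]), array([208., 235.]), array([266., 235.])]
0.005 [array([111., 230.]), array([679., 226.]), array([674., 223.]), array([ 68., 233.]), array([105., 233.]), array([224., 235.]), array([283., 235.])]
```

View pics/w8.png

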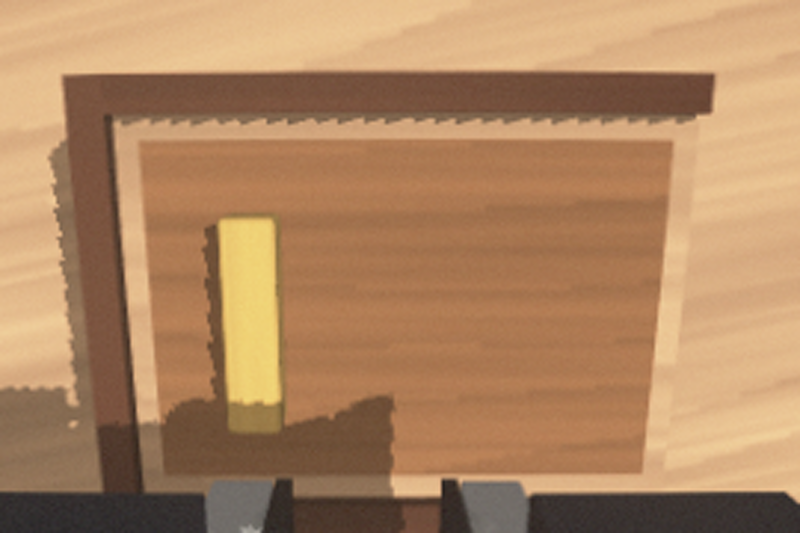

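The close view shows the lid against the high wall: the dark line at columns 113–121 is just the wall's visible inner face. Its rear edge is flush with the low end (≈691), so it is home to within about 1–2 mm. Handing in.

```bash
python3 -c "
from plant import workorder
print(workorder.close_job())"
```

```text
the job is handed in; nothing more can be done
None
```

I set the yellow candle upright in the box, slid the lid home to within about 1–2 mm by the camera, and handed in the job at about 21 s. The box moved only a few millimetres at most and I saw no ornament disturbed, but I couldn't see the candles once the lid covered them and no verdict came back.

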